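# Gauge pin into the tilted drill guide

### The job

The surveying table is tilted to the angle at which an implant model will be drilled. Take the slim gauge pin (the one with the thin, tall handle) from the wooden rack and seat it in the bore of the steel guide block on that tilted table, fully home with its collar flat on the block, then let go. The block can stand anywhere along its short rail, so feel for the bore without forcing it; leave the stout pin in the rack, the table's place and tilt as they are, and the tin, bur block and plaster cast beside it where they stand.

Things in the scene. Friction and masses are not known exactly. Their poses are not given: they have to be found in the camera images.
- rail_mid (a point): Point on the plate of the tilted table: in the plane of the guide block's top face, on the bore's line, at the MIDDLE of the rail. It does not follow the block: the bore is at x = 0 here, but anywhere from y = -10 to +10 mm, not reported. z: bore axis, pointing out of the bore, square to the face; y: along the rail, level; x: up the slope. The bore: 9.5 mm across, mouth chamfered 1.5 mm, 33 mm deep.
- survey_plate (a joint): Tilt of the table's aluminium plate (84 x 94 mm), 0.42 to 0.66 rad, leaning towards the robot; very stiff, it holds against 50 N. On it stands the steel guide block, 36 mm wide, 52 mm long on the rail, 33 mm high, with the bore in its centre; the block slides stiffly (10 N sideways) along its short rail.
- slim_pin_mid (a point): The slim gauge pin, loose, about 60 g, upright in the rack at first. Point: its centre, half-way along its 80 mm; z: from foot to handle. From the foot: shank 8 mm thick, 30 mm long, foot chamfered to 5 mm over 3 mm; collar 18 mm across, 5 mm thick; round handle 12 mm thick, 45 mm tall (from 5 mm below to 40 mm above the point).
- stout_pin_mid (a point): The stout pin, loose, standing in the other rack hole; not to be used (its 10 mm shank does not fit the bore). The point is its centre, half-way along its 65 mm length. Same collar, but a 24 mm thick handle, 30 mm tall.
- pin_rack: The wooden pin rack, fixed, 56 x 130 x 40 mm; origin at the centre of its underside, z up, y along its length. Two holes 11 mm across, 34 mm deep, at y = +35 and -35 mm; the pins hang in them by their collars, which rest on the rack's top, 40 mm up. Which pin is in which hole changes.
- tin: Round tin with a blue lid, 68 mm across, 25 mm high, bystander. Origin at the centre of its underside.
- burs: Alloy bur block with burs, 26 x 62 x 48 mm, bystander. Origin at the centre of its underside.
- cast: Off-white plaster cast of a jaw, 50 x 62 x 31 mm, bystander. Origin at the centre of its underside.
- slim_pin: The same slim pin; origin at the centre of its foot, z up the pin.
- survey_base: The foot of the same surveying table, fixed: origin at the centre of its underside on the worktop, z up; the plate's hinge lies 62 mm above it and runs along its y.

How it is judged (in metres and radians):
On the way:
1. the slim pin has been drawn clear of the rack (height (world z) of slim_pin_mid above 0.085 m), for 0.2 s.
At the end, for the whole second after the job is handed in: Slim pin at rest in the guide block's bore: centre 6 to 12.5 mm above the block's face (10 = seated), within 4 mm of the rail's line, 14 mm of its middle, 0.12 rad of the bore's axis. Stout pin moved under 10 mm, table under 6 mm, tin, burs and cast under 20 mm each (z of slim_pin_mid in the frame of rail_mid between 0.006 and 0.0125 m and x of slim_pin_mid in the frame of rail_mid between -0.004 and 0.004 m and y of slim_pin_mid in the frame of rail_mid between -0.014 and 0.014 m and angle between the z axis of slim_pin_mid and the z axis of rail_mid, either way round below 0.12 rad and linear speed of slim_pin below 0.02 m/s and distance of stout_pin_mid from where it was at the start of the episode below 0.01 m and distance of rail_mid from where it was at the start of the episode below 0.006 m and distance of each of tin, burs, cast from where it was at the start of the episode below 0.02 m); the robot touches nothing.
It fails at once if the stout pin is pulled out of the rack or knocked over (distance of stout_pin_mid from where it was at the start of the episode above 0.02 m).
It fails at once if the table's tilt is forced out of its setting (distance of rail_mid from where it was at the start of the episode above 0.012 m).
It fails at once if the pin is forced: more than 60 N between it and the table (contact force between slim_pin and survey_base above 60 N).
It fails at once if the tin, the bur block or the cast is pushed away (distance of any of tin, burs, cast from where it was at the start of the episode above 0.04 m).
It also fails if it takes over 61 s, if anything falls off the work surface, if the arm or the gripper's body presses on something with over 40 N, if the wrist force passes 120 N, or if a joint passes its speed limit or range.

### The arm

A 6-joint arm with a two-finger parallel gripper is mounted at the origin on a cart in front of the work surface, level with it; the furniture and walls round the work are solid. World frame = base frame: x ahead of the robot, y to its left, z up, the work surface at z = 0. Lengths are in mm, angles in rad, forces in N, time in s.
With the tool pointing down it reaches from about 275 to 850 mm from the base axis. Payload 5.2 kg.
Tool frame: the origin (TCP) lies midway between the tips of the shut fingers; the grasp point (between the pads) lies robot.grasp_offset behind it (robot.grasp_offset is the distance from the TCP to the grasp point, in mm); z points along the fingers, y is the line along which they close (so a half turn about z gives the same grasp; the last joint's range is limited). The gripper opens to 85 mm and grips with 20 to 120 N. Pads are 22 mm wide; open, the fingers measure 114 mm over their backs; the gripper's body (76 mm by 85 mm) begins 54 mm behind the grasp point. The pads swing forward as they close: fully open they stand 13 mm farther back than shut.
Start: joints at [-1.33, 0.259, 1.535, -0, 1.348, -0.203], TCP at [236.176, -496.715, 231.31] pointing down, gripper open.
Joint ranges: [-3.14, 3.14], [-0.91, 2.08], [0.19, 2.58], [-1.22, 4.36], [0.22, 2.71], [-3.12, 3.12]. Speed limits (rad/s): [2.57, 2.57, 3.14, 3.14, 3.14, 3.14].

### API

Orientations are given as [roll, pitch, yaw] about the fixed x, y, z axes, in that order (R = Rz(yaw) Ry(pitch) Rx(roll)).
In Python, from bench import robot gives the robot as it stands.
- The arm moves only by the tool move_arm, never from a script. Its argument "increments" is a list of rows, each an object of numbers: "fingers": the opening in per cent of the stroke, from 0 (shut) to 100 (fully open); "dx", "dy", "dz": the shift along the tool's x, y, z in cm; "ax", "ay", "az": the turn, a rotation vector about the tool's x, y, z in rad. A call has 1 to 20 rows; each row shifts and turns the commanded pose from where the row before left it, along the tool's axes as they then stand; what a row does not reach is not made up. A row lasts 1/10 s, in which the tool goes at most 50 mm and 8.59 degrees, less where a joint would pass 70% of its speed; a pose out of reach is approached as far as the arm can. A call is refused whole if a number of a shift passes 5 or a number of a turn 0.15, either way. A call with a gripper value outside its range is refused whole. The fingers move at their own pace and stop on an object; "force" is the grip in N (left out, the last holds). Time passes only in rows, so rows that do not move let the fingers close. It gives the time, the measured TCP pose, the force, the opening and the grip force at its end, in the units of the state.
- robot.get_obs(): the state, without advancing time (a new reading comes with each control period).
- robot.snapshot(name): name is "scene" or "side" or "wrist"; returns a dict with "image" (384x512x3 uint8, blue, green, red), "depth" (384x512 float32, mm along the optical axis (not along the pixel's ray), 0 where there is no reading), "fov_y" (degrees; the focal length in pixels is half the picture's height over the tangent of half this angle, whatever the lens; pixels are square), "cx", "cy" (the principal point, pixels), "k1" (the pictures are not rectified: a ray, as slopes to the right and down, at radius r is drawn at 1 + k1 r^2 times it, then the intrinsics apply), "position" and "attitude" of the camera in the world; the wrist camera has in their place "hand_eye" (4x4, takes a point from camera to tool coordinates, whose origin is the TCP and whose axes are the flange's). Camera axes: x right, y up, looking along -z (the intrinsics and any distortion apply to the point x, -y, -z); pixel columns grow to the right and rows downward; lengths in mm; the calibration is good to about 2 mm. A picture is of the moment at which its call begins: read the wrist's pose just before it.
- robot.finish_job(): hands the job in; it is judged then, once.
The state is a dict: "clock": time; "joint_positions": joint angles; "qd": joint speeds; "tau": joint torques, N m; "ee_pos": TCP position; "ee_rot": TCP orientation; "wrist_force": force on the tool from outside, world axes, zero at the start; "torque": the same for the moment, N m; "finger_gap": opening from 0.0 (shut) to 1.0 (fully open); "gripper_force": force on a finger pad.
Only numpy, scipy, OpenCV 4.12 (cv2) and the standard library are available. Lean on these libraries where they do the work, as an engineer would, in place of code of your own. Each camera call takes 0.05 s, during which the arm holds its last target. There are 200 camera calls.

## Working session

There is one attempt and no reset: what is moved stays moved. The work goes in short steps, Python scripts to look and compute and a tool call to move; the robot and the scene stay as the last step left them, time stands still between calls to the robot, and variables do not carry over. Pictures are saved under pics/ and viewed, at most 10 in all, crops included, and the job is handed in when it is done.

Besides the shell and the picture viewer there is one more tool, called as name([rows], argument=value, ...), one row to a line, values as JSON. move_arm: Moves the arm, as the interface text tells. Its arguments: {"type":"object","properties":{"increments":{"type":"array"},"force":{"type":"number"}},"required":["increments"]}

```bash
mkdir -p pics; ls
cat > h.py <<'E'
import numpy as np, cv2
from bench import robot
from scipy.spatial.transform import Rotation as R
def grab(n):
    o=robot.get_obs(); s=robot.snapshot(n); s['obs']=o
    h,w=s['depth'].shape; f=h/2/np.tan(np.radians(s['fov_y'])/2)
    K=np.array([[f,0,s['cx']],[0,f,s['cy']],[0,0,1]]); s['K']=K
    u,v=np.meshgrid(np.arange(w),np.arange(h))
    p=cv2.undistortPoints(np.stack([u,v],-1).reshape(-1,1,2).astype(np.float64),K,np.array([s['k1'],0,0,0.])).reshape(h,w,2)
    ray=np.dstack([p[...,0],-p[...,1],-np.ones((h,w))])
    if n=='wrist':
        T=np.eye(4);T[:3,:3]=R.from_euler('xyz',o['ee_rot']).as_matrix();T[:3,3]=o['ee_pos']
        M=T@np.array(s['hand_eye'])
    else:
        M=np.eye(4);a=np.array(s['attitude'],float)
        M[:3,:3]=a if a.shape==(3,3) else R.from_euler('xyz',a).as_matrix();M[:3,3]=s['position']
    s['M']=M; s['ray']=ray@M[:3,:3].T; s['P']=ray*s['depth'][...,None]@M[:3,:3].T+M[:3,3]
    return s
def onz(s,u,v,z):
    r=s['ray'][int(round(v)),int(round(u))];c=s['M'][:3,3];return c+r*(z-c[2])/r[2]
E
python3 - <<'E'
from h import *
for n in ['scene','side','wrist']:
    s=grab(n);cv2.imwrite(f'pics/{n}0.png',s['image']);np.save(f'pics/{n}0.npy',s['P'])
    print(n,s['fov_y'],s['k1'],s['M'].round(3).tolist(),(s['depth']>0).mean())
    if n!='wrist':print(s['attitude'])
print(robot.get_obs(),robot.grasp_offset)
E
```

```text
pics
scene 52.29445538422247 0.04622027078584386 [[-0.779, 0.227, -0.585, -98.341], [-0.627, -0.315, 0.713, 665.947], [-0.022, 0.922, 0.387, 484.313], [0.0, 0.0, 0.0, 1.0]] 0.9959462483723959
[ 1.17298477  0.02227683 -2.46402367]
side 49.101540960670874 0.003227085041418291 [[0.945, 0.228, -0.235, 251.949], [-0.327, 0.631, -0.703, -841.704], [-0.012, 0.741, 0.671, 826.914], [0.0, 0.0, 0.0, 1.0]] 0.9959615071614584
[ 0.83505804  0.0124294  -0.33341536]
wrist 68.98909093144094 0.01330831308847734 [[0.429, 0.855, 0.292, 311.549], [-0.903, 0.407, 0.137, -460.686], [-0.002, -0.322, 0.947, 374.21], [0.0, 0.0, 0.0, 1.0]] 0.9961090087890625
{'clock': 0.15, 'joint_positions': array([-1.32980830e+00,  2.59197058e-01,  1.53581492e+00,  5.65175786e-05,
        1.34796710e+00, -2.02839159e-01]), 'qd': array([ 2.49198778e-04, -2.63040153e-03, -3.87240908e-03,  9.10288156e-04,
       -9.33665517e-05,  1.98570404e-04]), 'tau': array([ 2.34285370e-03, -4.46386564e+01, -2.90819085e+01, -2.07687613e-04,
        8.06794938e-03, -1.87463775e-05]), 'ee_pos': array([ 236.09671348, -496.32748901,  230.66083353]), 'ee_rot': array([-3.14024575e+00, -3.33269909e-04,  4.43814433e-01]), 'wrist_force': array([-0.04281043, -0.68760041, -0.09020298]), 'torque': array([ 0.0467901 ,  0.05593851, -0.0195475 ]), 'gripper_force': 0.0, 'finger_gap': 0.9983281476476916} 18.700000000000003
```

```bash
cd pics; python3 -c "
import cv2,numpy as np
a=cv2.imread('scene0.png');b=cv2.imread('side0.png')
cv2.imwrite('c0.png',cv2.resize(np.vstack([a,b]),(800,1200))[:, :])
cv2.imwrite('c0.png',cv2.resize(a,(800,600)));cv2.imwrite('c1.png',cv2.resize(b,(800,600)))"
```

```text
(no output)
```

View pics/scene0.png

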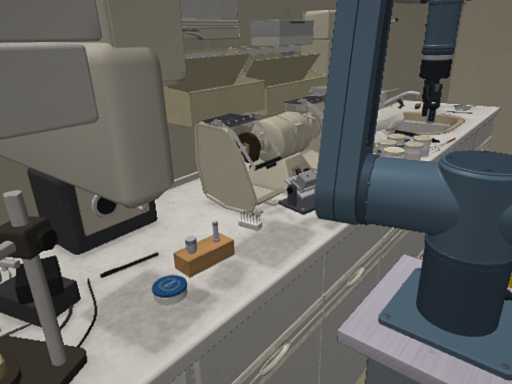

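View pics/side0.png

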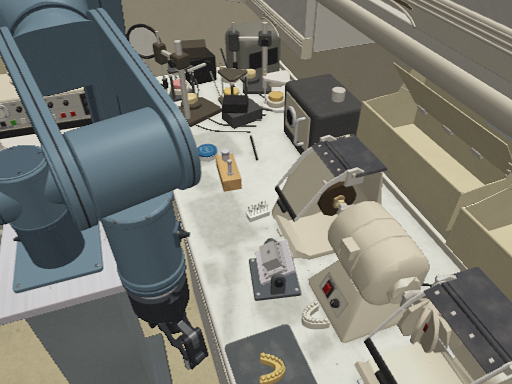

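The scene view shows the rack at (205,254), with the slim pin at (215,231), the stout pin at (191,244), the tin at (170,289), and the tilted table at (302,187). In the side view the table is at (274,265) and the rack at (229,170).

Run:
```python
import numpy as np,cv2
for n,pts in [('scene',dict(slimtop=(215,223),slimmid=(215,231),stout=(190,238),tin=(170,286),burs=(250,222),tab=(300,185),tabfoot=(300,203))),('side',dict(slim=(229,158),stout=(225,153),rack=(232,180),tab=(274,258),tabface=(276,266),foot=(260,288),foot2=(292,285),burs=(258,212),castw=(313,322),tin=(206,150)))]:
    P=np.load(f'pics/{n}0.npy');im=cv2.imread(f'pics/{n}0.png')
    for k,(u,v) in pts.items(): print(n,k,P[v,u].round(0))
    hsv=cv2.cvtColor(im,cv2.COLOR_BGR2HSV)
    m=((hsv[...,0]>8)&(hsv[...,0]<20)&(hsv[...,1]>120)&(P[...,2]>36)&(P[...,2]<46)&(P[...,0]>200)&(P[...,0]<700))
    nn,l,st,c=cv2.connectedComponentsWithStats(m.astype(np.uint8))
    for i in range(1,nn):
        if st[i,4]>40:
            q=P[l==i][:,:2].astype(np.float32); print(st[i,4],cv2.minAreaRect(q),np.median(P[l==i],0))
```

```text
scene slimtop [488. 114.  87.]
scene slimmid [489. 115.  67.]
scene stout [497. 182.  75.]
scene tin [454. 279.  25.]
scene burs [518. -42.  18.]
scene tab [ 485. -231.   72.]
scene tabfoot [ 488. -239.   11.]
570 ((494.10455322265625, 146.85702514648438), (128.5095977783203, 54.034366607666016), 85.29280090332031) [486.2215802  150.86786904  39.79672237]
side slim [510. 171.  50.]
side stout [499. 171.  72.]
side rack [492.  79.  39.]
side tab [ 482. -284.  100.]
side tabface [ 486. -287.   74.]
side foot [ 447. -289.   11.]
side foot2 [ 520. -307.   12.]
side burs [525. -54.  18.]
side castw [ 521. -418.   24.]
side tin [461. 270.  25.]
```

```bash
cat >> h.py <<'E'
def plan(pos,Rt,mm=30,rad=0.12):
    o=robot.get_obs();Rc=R.from_euler('xyz',o['ee_rot'])
    d=Rc.inv().apply(np.array(pos)-o['ee_pos'])/10; w=(Rc.inv()*Rt).as_rotvec()
    n=max(1,int(np.ceil(np.linalg.norm(d)*10/mm)));m=max(1,int(np.ceil(np.linalg.norm(w)/rad)))
    print('shift',n,'x',(d/n).round(3),'total cm',d.round(2));print('turn',m,'x',(w/m).round(4),'total',w.round(3))
def tool(z,y):  # tool z dir, approx tool y
    z=np.array(z,float);z/=np.linalg.norm(z);y=np.array(y,float);y-=z*(y@z);y/=np.linalg.norm(y)
    return R.from_matrix(np.stack([np.cross(y,z),y,z],1))
E
python3 -c "
from h import *
t=.54
plan([400,-280,235],tool([np.sin(t),0,-np.cos(t)],[1,0,0]))"
```

```text
shift 10 x [ 2.409 -1.25  -0.041] total cm [ 24.09 -12.5   -0.41]
turn 11 x [-0.0438  0.0275 -0.0999] total [-0.482  0.303 -1.099]
```

move_arm([
  {"dx": 2.4,"dy": -1.25},
  {"dx": 2.4,"dy": -1.25},
  {"dx": 2.4,"dy": -1.25},
  {"dx": 2.4,"dy": -1.25},
  {"dx": 2.4,"dy": -1.25},
  {"dx": 2.4,"dy": -1.25},
  {"dx": 2.4,"dy": -1.25},
  {"dx": 2.4,"dy": -1.25},
  {"dx": 2.4,"dy": -1.25},
  {"dx": 2.4,"dy": -1.25},
])

```text
invalid input
```

move_arm([
  {"ax": -0.044,"ay": 0.0275,"az": -0.1},
  {"ax": -0.044,"ay": 0.0275,"az": -0.1},
  {"ax": -0.044,"ay": 0.0275,"az": -0.1},
  {"ax": -0.044,"ay": 0.0275,"az": -0.1},
  {"ax": -0.044,"ay": 0.0275,"az": -0.1},
  {"ax": -0.044,"ay": 0.0275,"az": -0.1},
  {"ax": -0.044,"ay": 0.0275,"az": -0.1},
  {"ax": -0.044,"ay": 0.0275,"az": -0.1},
  {"ax": -0.044,"ay": 0.0275,"az": -0.1},
  {"ax": -0.044,"ay": 0.0275,"az": -0.1},
  {"ax": -0.044,"ay": 0.0275,"az": -0.1},
  {},
  {},
])

```text
invalid input
```

Run:
```python
from h import *
s=grab('wrist');cv2.imwrite('pics/w1.png',s['image']);np.save('pics/w1.npy',s['P'])
print(s['obs']['ee_pos'],R.from_euler('xyz',s['obs']['ee_rot']).as_matrix().round(3),s['obs']['joint_positions'])
```

```text
[ 236.09671348 -496.32748901  230.66083353] [[ 0.903  0.429 -0.   ]
 [ 0.429 -0.903  0.001]
 [ 0.    -0.001 -1.   ]] [-1.32980830e+00  2.59197058e-01  1.53581492e+00  5.65175786e-05
  1.34796710e+00 -2.02839159e-01]
```

View pics/w1.png

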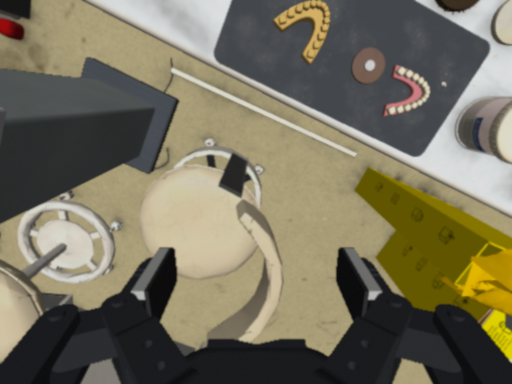

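The moves were refused, so this is still the start view of the floor and cart. I'll send full rows instead.

move_arm([
  {"fingers": 100,"dx": 2.4,"dy": -1.25,"dz": 0,"ax": 0,"ay": 0,"az": 0},
])

```text
clock: 0.3
ee_pos: [251.2, -476.8, 230.8]
ee_rot: [3.141, 0.001, 0.441]
wrist_force: [-0.0, 0.6, 0.8]
finger_gap: 1.002
gripper_force: 0.0
```

move_arm([
  {"fingers": 100,"dx": 2.4,"dy": -1.25,"dz": 0,"ax": 0,"ay": 0,"az": 0},
  {"fingers": 100,"dx": 2.4,"dy": -1.25,"dz": 0,"ax": 0,"ay": 0,"az": 0},
  {"fingers": 100,"dx": 2.4,"dy": -1.25,"dz": 0,"ax": 0,"ay": 0,"az": 0},
  {"fingers": 100,"dx": 2.4,"dy": -1.25,"dz": 0,"ax": 0,"ay": 0,"az": 0},
  {"fingers": 100,"dx": 2.4,"dy": -1.25,"dz": 0,"ax": 0,"ay": 0,"az": 0},
  {"fingers": 100,"dx": 2.4,"dy": -1.25,"dz": 0,"ax": 0,"ay": 0,"az": 0},
  {"fingers": 100,"dx": 2.4,"dy": -1.25,"dz": 0,"ax": 0,"ay": 0,"az": 0},
  {"fingers": 100,"dx": 2.4,"dy": -1.25,"dz": 0,"ax": 0,"ay": 0,"az": 0},
  {"fingers": 100,"dx": 2.4,"dy": -1.25,"dz": 0,"ax": 0,"ay": 0,"az": 0},
])

```text
clock: 1.2
ee_pos: [399.7, -279.7, 231.2]
ee_rot: [-3.141, 0.0, 0.444]
wrist_force: [0.6, -0.4, -0.3]
finger_gap: 1.0
gripper_force: 0.0
```

move_arm([
  {"fingers": 100,"dx": 0,"dy": 0,"dz": 0,"ax": -0.044,"ay": 0.0275,"az": -0.1},
  {"fingers": 100,"dx": 0,"dy": 0,"dz": 0,"ax": -0.044,"ay": 0.0275,"az": -0.1},
  {"fingers": 100,"dx": 0,"dy": 0,"dz": 0,"ax": -0.044,"ay": 0.0275,"az": -0.1},
  {"fingers": 100,"dx": 0,"dy": 0,"dz": 0,"ax": -0.044,"ay": 0.0275,"az": -0.1},
  {"fingers": 100,"dx": 0,"dy": 0,"dz": 0,"ax": -0.044,"ay": 0.0275,"az": -0.1},
  {"fingers": 100,"dx": 0,"dy": 0,"dz": 0,"ax": -0.044,"ay": 0.0275,"az": -0.1},
  {"fingers": 100,"dx": 0,"dy": 0,"dz": 0,"ax": -0.044,"ay": 0.0275,"az": -0.1},
  {"fingers": 100,"dx": 0,"dy": 0,"dz": 0,"ax": -0.044,"ay": 0.0275,"az": -0.1},
  {"fingers": 100,"dx": 0,"dy": 0,"dz": 0,"ax": -0.044,"ay": 0.0275,"az": -0.1},
  {"fingers": 100,"dx": 0,"dy": 0,"dz": 0,"ax": -0.044,"ay": 0.0275,"az": -0.1},
  {"fingers": 100,"dx": 0,"dy": 0,"dz": 0,"ax": -0.044,"ay": 0.0275,"az": -0.1},
  {"fingers": 100,"dx": 0,"dy": 0,"dz": 0,"ax": 0,"ay": 0,"az": 0},
  {"fingers": 100,"dx": 0,"dy": 0,"dz": 0,"ax": 0,"ay": 0,"az": 0},
])

```text
clock: 2.5
ee_pos: [398.9, -281.1, 231.1]
ee_rot: [2.601, 0.001, 1.568]
wrist_force: [-0.2, -0.4, -0.2]
finger_gap: 0.998
gripper_force: 0.0
```

Run:
```python
from h import *
s=grab('wrist');cv2.imwrite('pics/w2.png',s['image']);np.save('pics/w2.npy',s['P'])
print(s['obs']['ee_pos'],R.from_euler('xyz',s['obs']['ee_rot']).as_matrix().round(3),s['obs']['joint_positions'])
```

```text
[ 398.86238963 -281.11079033  231.1475891 ] [[ 0.003  0.858  0.514]
 [ 1.    -0.002 -0.003]
 [-0.001  0.514 -0.858]] [-1.23061278 -0.06208648  2.02981851  0.58951873  1.05610808 -1.49388999]
```

View pics/w2.png

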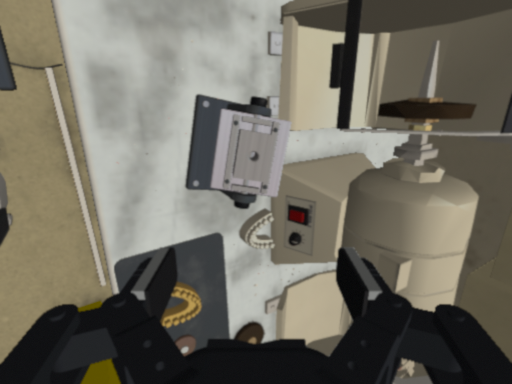

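The wrist view shows the plate centred about (252,152), the block on it, the bore at about (255,156) and the cast at (258,230). Next I fit the block face and locate the bore.

Run:
```python
from h import *
P=np.load('pics/w2.npy');im=cv2.imread('pics/w2.png')
# block face plane, by RANSAC-like trimming
q=P[138:175,238:266].reshape(-1,3)
for _ in range(12):
    c=q.mean(0);n=np.linalg.svd(q-c,full_matrices=False)[2][2]
    d=(q-c)@n;k=abs(d)<max(1.0,1.5*abs(d).std())
    q=q[k]
n*=np.sign(n[2]);print('face n',n.round(4),'c',c.round(1),'tilt',np.arccos(n[2]),'n pts',len(q),'rms',((q-c)@n).std())
sl=np.cross([0,0,1],n);sl/=np.linalg.norm(sl);up=np.cross(sl,n) # level, slope
if up[2]<0: up=-up
A=P.reshape(-1,3)-c;h=(A@n).reshape(384,512)
roi=np.zeros((384,512),bool);roi[85:210,185:300]=1
for nm,m in [('block',roi&(abs(h)<3)),('plate',roi&(abs(h+33)<4))]:
    xy=np.stack([A[m.ravel()]@up,A[m.ravel()]@sl],1).astype(np.float32)
    l=np.percentile(xy,[1,99],0);print(nm,m.sum(),cv2.minAreaRect(xy),l.round(1).tolist())
print(np.histogram(h[roi],np.arange(-60,20,4)))
cv2.imwrite('pics/w2c.png',cv2.resize(im[85:215,180:300],None,fx=4.6,fy=4.6,interpolation=cv2.INTER_CUBIC))
print('up',up,'sl',sl)
for n_,p in [('bore',(255,156))]: 
    s=P[p[1],p[0]];print(n_,s)
```

```text
face n [0.8166 0.0061 0.5772] c [ 478.2 -258.6   90.5] tilt 0.9554641585863405 n pts 55 rms 0.49620770725489716
block 698 ((-50.63695526123047, -17.17242431640625), (123.40412139892578, 185.58778381347656), 0.036093730479478836) [[-111.7, -107.3], [10.2, 74.2]]
plate 727 ((-48.64559555053711, -12.231475830078125), (81.74906158447266, 176.03860473632812), 0.9505555033683777) [[-88.5, -98.9], [-8.4, 74.0]]
(array([394, 315, 266, 269, 304, 382, 350, 374, 379, 365, 352, 372, 440,
       428, 454, 449, 436, 417, 428]), array([-60, -56, -52, -48, -44, -40, -36, -32, -28, -24, -20, -16, -12,
        -8,  -4,   0,   4,   8,  12,  16]))
up [-0.5772137  -0.00431117  0.81658175] sl [-0.00746872  0.99997211  0.        ]
bore [ 489.3412498  -262.4875983    79.48489973]
```

View pics/w2c.png

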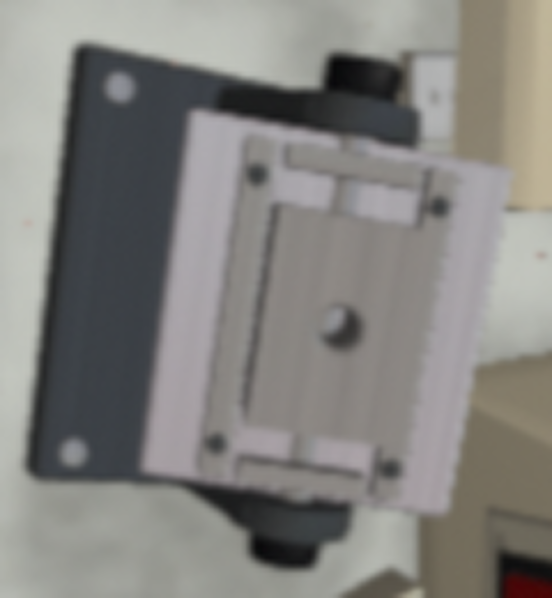

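The crop shows the plate corners at (190,110), (512,170), (448,513) and (143,470). The block's left edge runs (275,205)–(245,430) and the bore is at (340,327), so the table is yawed about 0.1 rad.

Run:
```python
from h import *
P=np.load('pics/w2.npy');im=cv2.imread('pics/w2.png')
def mask(poly):
    m=np.zeros((384,512),np.uint8);cv2.fillPoly(m,[(np.array(poly)/4.6+[180,85]).round().astype(int)],1);return m>0
def fit(q,tol=1.5):
    rng=np.random.default_rng(0);best=0
    for _ in range(500):
        a=q[rng.choice(len(q),3,False)];n=np.cross(a[1]-a[0],a[2]-a[0]);l=np.linalg.norm(n)
        if l<20: continue
        n/=l;k=abs((q-a[0])@n)<tol
        if k.sum()>best: best=k.sum();K=k
    for _ in range(3):
        c=q[K].mean(0);n=np.linalg.svd(q[K]-c)[2][2];K=abs((q-c)@n)<tol
    return c,n*np.sign(n[2]),K.sum(),len(q),((q[K]-c)@n).std()
bm=mask([(285,215),(410,235),(370,435),(255,420)])&~mask([(300,290),(385,290),(385,365),(300,365)])
pm=mask([(195,125),(225,135),(190,465),(150,460)])|mask([(465,180),(500,180),(445,500),(415,490)])
for nm,m in [('block',bm),('plate',pm)]:
    r=fit(P[m]);print(nm,[np.round(x,4) for x in r],'tilt',np.arccos(r[1][2]),'yaw',np.arctan2(-r[1][1],-r[1][0]))
    if nm=='block': cb,nb=r[0],r[1]
    else: print('sep',(cb-r[0])@r[1])
np.set_printoptions(suppress=True,precision=1)
print(P[125:190:8,236:275:6].reshape(-1,3)[:20])
```

```text
block [array([ 473.7017, -257.8715,   96.2875]), array([-0.42  ,  0.086 ,  0.9034]), np.int64(874), np.int64(909), np.float64(0.6214)] tilt 0.443046777755028 yaw -0.20209671947896424
plate [array([ 489.6709, -262.4572,   67.6343]), array([-0.4144,  0.0848,  0.9062]), np.int64(1183), np.int64(1244), np.float64(0.6531)] tilt 0.43669665191952023 yaw -0.20178039935999173
sep 32.96998105385598
[[ 473.4 -227.9   64.4]
 [ 482.6 -228.6   61.5]
 [ 489.3 -228.7   63.9]
 [ 495.4 -228.8   67.2]
 [ 501.1 -228.7   71.4]
 [ 503.4 -228.1   80.6]
 [ 513.6 -228.9   77.7]
 [ 472.9 -236.7   64.9]
 [ 467.2 -233.8   90.2]
 [ 472.  -233.6   94.5]
 [ 478.5 -233.9   95.9]
 [ 484.3 -234.    98.5]
 [ 506.  -237.6   76.7]
 [ 511.1 -237.5   81.6]
 [ 472.  -245.6   66.3]
 [ 466.3 -241.9   91.6]
 [ 472.2 -242.1   93.9]
 [ 478.1 -242.2   96.5]
 [ 483.9 -242.3   99.2]
 [ 490.1 -242.5  101.5]]
```

```bash
cat > tab.py <<'E'
import numpy as np
n=np.array([-0.418,0.0856,0.9045]);n/=np.linalg.norm(n)
c=np.array([473.70,-257.87,96.29])
yv=np.cross(n,[1,0,0]);yv=np.cross([0,0,1],n);yv/=np.linalg.norm(yv);yv*=np.sign(yv[1])
xv=np.cross(yv,n)
E
python3 - <<'E'
from h import *
from tab import *
s=grab('wrist');im=s['image'];g=cv2.cvtColor(im,cv2.COLOR_BGR2GRAY).astype(float)
ray=s['ray'];C=s['M'][:3,3];t=((c-C)@n)/(ray@n);Q=C+ray*t[...,None]
X=(Q-c)@xv;Y=(Q-c)@yv
# ortho picture of face plane, 8 px/mm
k=5;gx,gy=np.meshgrid(np.arange(-55,55,1/k),np.arange(-60,60,1/k))
from scipy.interpolate import griddata
sl=(slice(80,215),slice(175,305))
mx=griddata((X[sl].ravel(),Y[sl].ravel()),np.mgrid[80:215,175:305][1].ravel(),(gx,gy)).astype(np.float32)
my=griddata((X[sl].ravel(),Y[sl].ravel()),np.mgrid[80:215,175:305][0].ravel(),(gx,gy)).astype(np.float32)
o=cv2.remap(im,np.nan_to_num(mx),np.nan_to_num(my),cv2.INTER_CUBIC);cv2.imwrite('pics/ortho.png',o)
u,v=255-1,156;r=np.hypot(np.mgrid[:384,:512][1]-(180+340/4.6),np.mgrid[:384,:512][0]-(85+327/4.6))<8
med=np.median(g[r]);m=r&(abs(g-med)>12);print(med,m.sum())
b=m.astype(np.uint8);print(cv2.minAreaRect(np.stack([X[m],Y[m]],1).astype(np.float32)))
nn,l,st,ce=cv2.connectedComponentsWithStats(b);i=1+st[1:,4].argmax();mm=l==i
mm=cv2.morphologyEx(mm.astype(np.uint8),cv2.MORPH_CLOSE,np.ones((5,5)))>0
print(ce[i],st[i],'local',X[mm].mean(),Y[mm].mean(),'ext',np.ptp(X[mm]),np.ptp(Y[mm]),'world',Q[mm].mean(0))
E
```

```text
129.0 68
((4.593995094299316, 0.34308815002441406), (11.006213188171387, 9.048141479492188), 65.63926696777344)
[254.40298507 156.73134328] [249 151  10  11  67] local 4.543697150139887 0.21416855059332612 ext 9.813071853088355 11.110795971327814 world [ 477.76883914 -258.48462276   98.22851461]
```

View pics/ortho.png

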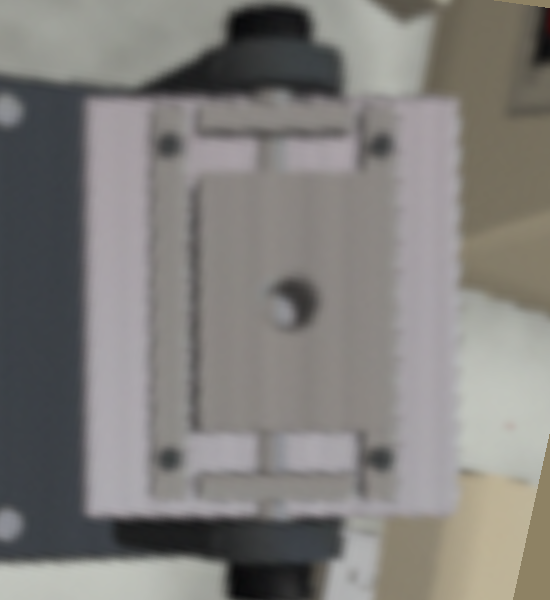

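The ortho view is clean: the block is 52 mm along the rail, and the bore is at px (293,303), so X≈3.6 and Y≈0.5 mm from my face point. Now to the rack.

```bash
python3 -c "
from h import *
plan([430,111,230],tool([0,0,-1],[.997,-.082,0]),mm=36)"
```

```text
shift 11 x [3.562 0.234 0.146] total cm [39.18  2.57  1.6 ]
turn 5 x [ 0.1081 -0.0039  0.016 ] total [ 0.54 -0.02  0.08]
```

move_arm([
  {"fingers": 100,"dx": 3.56,"dy": 0.23,"dz": 0.15,"ax": 0,"ay": 0,"az": 0},
  {"fingers": 100,"dx": 3.56,"dy": 0.23,"dz": 0.15,"ax": 0,"ay": 0,"az": 0},
  {"fingers": 100,"dx": 3.56,"dy": 0.23,"dz": 0.15,"ax": 0,"ay": 0,"az": 0},
  {"fingers": 100,"dx": 3.56,"dy": 0.23,"dz": 0.15,"ax": 0,"ay": 0,"az": 0},
  {"fingers": 100,"dx": 3.56,"dy": 0.23,"dz": 0.15,"ax": 0,"ay": 0,"az": 0},
  {"fingers": 100,"dx": 3.56,"dy": 0.23,"dz": 0.15,"ax": 0,"ay": 0,"az": 0},
  {"fingers": 100,"dx": 3.56,"dy": 0.23,"dz": 0.15,"ax": 0,"ay": 0,"az": 0},
  {"fingers": 100,"dx": 3.56,"dy": 0.23,"dz": 0.15,"ax": 0,"ay": 0,"az": 0},
  {"fingers": 100,"dx": 3.56,"dy": 0.23,"dz": 0.15,"ax": 0,"ay": 0,"az": 0},
  {"fingers": 100,"dx": 3.56,"dy": 0.23,"dz": 0.15,"ax": 0,"ay": 0,"az": 0},
  {"fingers": 100,"dx": 3.56,"dy": 0.23,"dz": 0.15,"ax": 0,"ay": 0,"az": 0},
  {"fingers": 100,"dx": 0,"dy": 0,"dz": 0,"ax": 0.108,"ay": -0.004,"az": 0.016},
  {"fingers": 100,"dx": 0,"dy": 0,"dz": 0,"ax": 0.108,"ay": -0.004,"az": 0.016},
  {"fingers": 100,"dx": 0,"dy": 0,"dz": 0,"ax": 0.108,"ay": -0.004,"az": 0.016},
  {"fingers": 100,"dx": 0,"dy": 0,"dz": 0,"ax": 0.108,"ay": -0.004,"az": 0.016},
  {"fingers": 100,"dx": 0,"dy": 0,"dz": 0,"ax": 0.108,"ay": -0.004,"az": 0.016},
  {"fingers": 100,"dx": 0,"dy": 3,"dz": 1.5,"ax": 0,"ay": 0,"az": 0},
  {"fingers": 50,"dx": 0.4,"dy": 3.1,"dz": 1.5,"ax": 0,"ay": 0,"az": 0},
  {"fingers": 50,"dx": 0,"dy": 0,"dz": 0,"ax": 0,"ay": 0,"az": 0},
  {"fingers": 50,"dx": 0,"dy": 0,"dz": 0,"ax": 0,"ay": 0,"az": 0},
])

```text
clock: 4.6
ee_pos: [489.9, 109.6, 198.4]
ee_rot: [-3.141, 0.001, 1.49]
wrist_force: [-0.2, -0.3, 0.0]
finger_gap: 0.514
gripper_force: 0.0
```

Run:
```python
from h import *
s=grab('wrist');cv2.imwrite('pics/w3.png',s['image']);np.save('pics/w3.npy',s['P'])
print(s['obs']['ee_pos'],s['obs']['ee_rot'],s['obs']['joint_positions'],s['obs']['finger_gap'])
P=s['P']
for zl,zh in [(86,94),(70,78),(43,48)]:
    m=(P[...,2]>zl)&(P[...,2]<zh)&(abs(P[...,0]-493)<35)&(abs(P[...,1]-147)<70)
    nn,l,st,ce=cv2.connectedComponentsWithStats(m.astype(np.uint8))
    for i in range(1,nn):
        if st[i,4]>15:
            q=P[l==i];print(zl,st[i].tolist(),ce[i].round(1),q.mean(0).round(1),np.percentile(q,2,0).round(1),np.percentile(q,98,0).round(1))
```

```text
[489.94800217 109.57930616 198.44162624] [-3.14111645e+00  1.49753705e-03  1.49007996e+00] [-1.43975267e-03  1.98839693e-01  1.69666278e+00 -1.53504521e-03
  1.24668384e+00  7.97662599e-02] 0.5144304437124204
86 [255, 183, 13, 13, 134] [260.9 188.7] [494.9 110.5  90.4] [489.3 104.7  87.7] [500.6 115.5  92.1]
70 [249, 98, 27, 28, 571] [262.2 111.8] [501.5 179.4  75.8] [490.6 168.5  72.8] [512.3 190.1  77.5]
70 [256, 178, 11, 6, 23] [261.  179.9] [495.5 114.3  73.8] [490.5 111.7  70.3] [500.3 115.4  77.8]
43 [253, 168, 16, 14, 86] [260.2 173.4] [495.1 113.5  45.7] [486.8 106.4  43.1] [503.3 118.4  47.3]
```

View pics/w3.png

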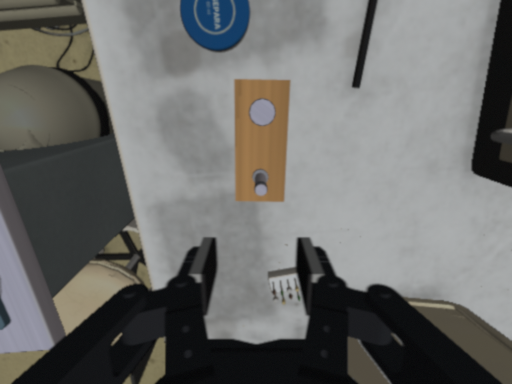

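The wrist view shows the slim pin's top at (261,189) and the stout pin's at (262,112). The depth puts the slim pin at (494.9, 110.5) with its top at z=90. I descend and grip.

move_arm([
  {"fingers": 50,"dx": 0.13,"dy": 0.49,"dz": 0,"ax": 0,"ay": 0,"az": 0},
  {"fingers": 50,"dx": 0,"dy": 0,"dz": 3,"ax": 0,"ay": 0,"az": 0},
  {"fingers": 50,"dx": 0,"dy": 0,"dz": 3,"ax": 0,"ay": 0,"az": 0},
  {"fingers": 50,"dx": 0,"dy": 0,"dz": 3,"ax": 0,"ay": 0,"az": 0},
  {"fingers": 50,"dx": 0,"dy": 0,"dz": 3,"ax": 0,"ay": 0,"az": 0},
  {"fingers": 50,"dx": 0,"dy": 0,"dz": 2.6,"ax": 0,"ay": 0,"az": 0},
  {"fingers": 50,"dx": 0,"dy": 0,"dz": 0,"ax": 0,"ay": 0,"az": 0},
  {"fingers": 50,"dx": 0,"dy": 0,"dz": 0,"ax": 0,"ay": 0,"az": 0},
])

```text
clock: 5.45
ee_pos: [495.5, 110.0, 54.0]
ee_rot: [3.14, 0.001, 1.49]
wrist_force: [-0.2, 0.5, -0.1]
finger_gap: 0.5
gripper_force: 0.0
```

move_arm([
  {"fingers": 0,"dx": 0,"dy": 0,"dz": 0,"ax": 0,"ay": 0,"az": 0},
  {"fingers": 0,"dx": 0,"dy": 0,"dz": 0,"ax": 0,"ay": 0,"az": 0},
  {"fingers": 0,"dx": 0,"dy": 0,"dz": 0,"ax": 0,"ay": 0,"az": 0},
  {"fingers": 0,"dx": 0,"dy": 0,"dz": 0,"ax": 0,"ay": 0,"az": 0},
  {"fingers": 0,"dx": 0,"dy": 0,"dz": 0,"ax": 0,"ay": 0,"az": 0},
  {"fingers": 0,"dx": 0,"dy": 0,"dz": 0,"ax": 0,"ay": 0,"az": 0},
  {"fingers": 0,"dx": 0,"dy": 0,"dz": 0,"ax": 0,"ay": 0,"az": 0},
  {"fingers": 0,"dx": 0,"dy": 0,"dz": 0,"ax": 0,"ay": 0,"az": 0},
], force=50)

```text
clock: 6.25
ee_pos: [496.0, 109.9, 54.7]
ee_rot: [3.138, 0.001, 1.49]
wrist_force: [-2.9, 0.7, 7.9]
finger_gap: 0.12
gripper_force: 48.7
```

move_arm([
  {"fingers": 0,"dx": 0,"dy": 0,"dz": -1,"ax": 0,"ay": 0,"az": 0},
  {"fingers": 0,"dx": 0,"dy": 0,"dz": -2,"ax": 0,"ay": 0,"az": 0},
  {"fingers": 0,"dx": 0,"dy": 0,"dz": -3,"ax": 0,"ay": 0,"az": 0},
  {"fingers": 0,"dx": 0,"dy": 0,"dz": -3,"ax": 0,"ay": 0,"az": 0},
  {"fingers": 0,"dx": 0,"dy": 0,"dz": -3,"ax": 0,"ay": 0,"az": 0},
  {"fingers": 0,"dx": 0,"dy": 0,"dz": -3,"ax": 0,"ay": 0,"az": 0},
  {"fingers": 0,"dx": 0,"dy": 0,"dz": -3,"ax": 0,"ay": 0,"az": 0},
  {"fingers": 0,"dx": 0,"dy": 0,"dz": 0,"ax": 0,"ay": 0,"az": 0},
  {"fingers": 0,"dx": 0,"dy": 0,"dz": 0,"ax": 0,"ay": 0,"az": 0},
  {"fingers": 0,"dx": 0,"dy": 0,"dz": 0,"ax": 0,"ay": 0,"az": 0},
])

```text
clock: 7.25
ee_pos: [494.2, 110.0, 232.2]
ee_rot: [-3.141, 0.001, 1.49]
wrist_force: [0.1, 0.0, -1.0]
finger_gap: 0.125
gripper_force: 48.8
```

Run:
```python
from h import *
from tab import *
B=c+3.7*xv+0.4*yv;print('bore',B,'xv',xv,'yv',yv)
s=grab('wrist');o=s['obs'];cv2.imwrite('pics/w4.png',s['image'])
P=s['P'];Rt=R.from_euler('xyz',o['ee_rot']);L=Rt.inv().apply((P-o['ee_pos']).reshape(-1,3)).reshape(P.shape)
print(o['ee_pos'],o['wrist_force'],o['finger_gap'])
np.set_printoptions(suppress=True,precision=1)
for z0 in range(-30,55,5):  # slices along the tool
    m=(abs(L[...,2]-z0)<2.5)&(abs(L[...,0])<14)&(abs(L[...,1])<12)
    if m.sum()>5: print(z0,m.sum(),'x',np.percentile(L[m][:,0],[5,50,95]),'y',np.percentile(L[m][:,1],[5,50,95]))
G=B+80*n   # clearance pose: foot above bore
plan(np.array([430,-230,250]),tool(-n,xv),mm=36)
```

```text
bore [ 477.05857609 -258.14948374   97.86856121] xv [ 0.88603449 -0.1814463   0.42663816] yv [ 0.20062119  0.97966889 -0.        ]
[494.19863391 109.9513897  232.22245795] [ 0.08352525  0.01571158 -0.97577893] 0.12495639012252348
-30 302 x [ 3.8 10.9 11.7] y [-10.    0.1  10.7]
-25 256 x [ 2.8 10.8 11.7] y [-10.3   0.9  10.8]
-20 275 x [ 3.1 10.  11.6] y [-10.1   0.4  10.8]
-15 214 x [ 2.9 10.9 11.7] y [-10.    0.9  10.8]
-10 196 x [ 2.9 10.8 11.6] y [-10.3   0.4  10.6]
-5 179 x [ 2.9  5.6 11.5] y [-9.   0.4 10.2]
0 70 x [2.7 4.8 5.6] y [-4.   0.3  5. ]
5 69 x [2.5 4.7 5.8] y [-4.2  0.3  5.4]
10 186 x [3.5 6.1 8.4] y [-5.8  0.3  6.4]
15 9 x [5.6 7.3 8.1] y [-4.4  3.4  6.3]
25 25 x [2.  3.  3.6] y [-2.4  1.   3. ]
30 32 x [1.5 3.  3.9] y [-2.7  0.3  3.7]
35 34 x [1.6 3.  3.6] y [-3.1  0.7  3.8]
40 20 x [1.  3.1 3.6] y [-3.2 -0.   3.2]
shift 10 x [-3.4 -0.4 -0.2] total cm [-34.4  -3.7  -1.8]
turn 4 x [-0.1 -0.   0. ] total [-0.4 -0.   0.1]
```

View pics/w4.png

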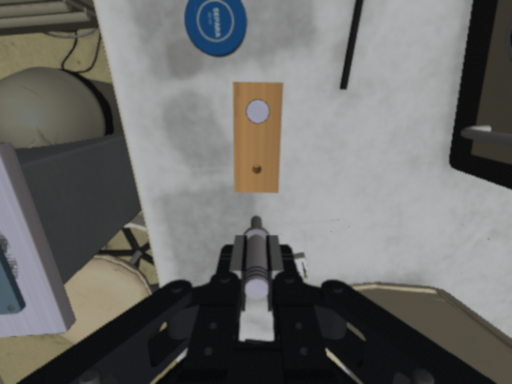

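The pin is held straight at about (-0.4, 0.4) mm in the tool frame, with its foot near z=44. In the picture the slim hole at (257,169) is empty and the stout pin at (258,111) is untouched. I move to the table.

move_arm([
  {"fingers": 0,"dx": 0,"dy": -3.5,"dz": -0.9,"ax": 0,"ay": 0,"az": 0},
  {"fingers": 0,"dx": 0,"dy": -3.5,"dz": -0.9,"ax": 0,"ay": 0,"az": 0},
  {"fingers": 0,"dx": -3.44,"dy": 0.33,"dz": 0,"ax": 0,"ay": 0,"az": 0},
  {"fingers": 0,"dx": -3.44,"dy": 0.33,"dz": 0,"ax": 0,"ay": 0,"az": 0},
  {"fingers": 0,"dx": -3.44,"dy": 0.33,"dz": 0,"ax": 0,"ay": 0,"az": 0},
  {"fingers": 0,"dx": -3.44,"dy": 0.33,"dz": 0,"ax": 0,"ay": 0,"az": 0},
  {"fingers": 0,"dx": -3.44,"dy": 0.33,"dz": 0,"ax": 0,"ay": 0,"az": 0},
  {"fingers": 0,"dx": -3.44,"dy": 0.33,"dz": 0,"ax": 0,"ay": 0,"az": 0},
  {"fingers": 0,"dx": -3.44,"dy": 0.33,"dz": 0,"ax": 0,"ay": 0,"az": 0},
  {"fingers": 0,"dx": -3.44,"dy": 0.33,"dz": 0,"ax": 0,"ay": 0,"az": 0},
  {"fingers": 0,"dx": -3.44,"dy": 0.33,"dz": 0,"ax": 0,"ay": 0,"az": 0},
  {"fingers": 0,"dx": -3.44,"dy": 0.33,"dz": 0,"ax": 0,"ay": 0,"az": 0},
  {"fingers": 0,"dx": 0,"dy": 0,"dz": 0,"ax": -0.11,"ay": 0,"az": 0.02},
  {"fingers": 0,"dx": 0,"dy": 0,"dz": 0,"ax": -0.11,"ay": 0,"az": 0.02},
  {"fingers": 0,"dx": 0,"dy": 0,"dz": 0,"ax": -0.11,"ay": 0,"az": 0.02},
  {"fingers": 0,"dx": 0,"dy": 0,"dz": 0,"ax": -0.11,"ay": 0,"az": 0.02},
  {"fingers": 0,"dx": 0,"dy": 0,"dz": 0,"ax": 0,"ay": 0,"az": 0},
  {"fingers": 0,"dx": 0,"dy": 0,"dz": 0,"ax": 0,"ay": 0,"az": 0},
])

```text
clock: 9.1
ee_pos: [429.7, -230.1, 250.7]
ee_rot: [2.704, -0.017, 1.411]
wrist_force: [-0.1, -0.9, 0.2]
finger_gap: 0.123
gripper_force: 49.1
```

```bash
cat >> tab.py <<'E'
B=c+3.7*xv+0.4*yv
E
python3 - <<'E'
from h import *
from tab import *
print(robot.get_obs()['ee_pos'])
Rt=tool(-n,xv);plan(B+0.4*yv-0.4*xv+n*(44.3+30),Rt)
E
```

```text
[ 429.70085679 -230.06585874  250.7386378 ]
shift 3 x [-0.664 -0.629  2.853] total cm [-1.99 -1.89  8.56]
turn 1 x [-0.0032 -0.0337  0.0311] total [-0.003 -0.034  0.031]
```

move_arm([
  {"fingers": 0,"dx": -0.66,"dy": -0.63,"dz": 2.85,"ax": 0,"ay": 0,"az": 0},
  {"fingers": 0,"dx": -0.66,"dy": -0.63,"dz": 2.85,"ax": 0,"ay": 0,"az": 0},
  {"fingers": 0,"dx": -0.66,"dy": -0.63,"dz": 2.85,"ax": 0,"ay": 0,"az": 0},
  {"fingers": 0,"dx": 0,"dy": 0,"dz": 0,"ax": -0.003,"ay": -0.034,"az": 0.031},
  {"fingers": 0,"dx": 0,"dy": 0,"dz": 0,"ax": 0,"ay": 0,"az": 0},
  {"fingers": 0,"dx": 0,"dy": 0,"dz": 0,"ax": 0,"ay": 0,"az": 0},
])

```text
clock: 9.7
ee_pos: [448.0, -251.2, 166.1]
ee_rot: [2.698, 0.001, 1.374]
wrist_force: [-0.1, -0.3, -0.5]
finger_gap: 0.124
gripper_force: 49.1
```

Run:
```python
from h import *
from tab import *
Rt=tool(-n,xv);plan(B+0.4*yv-0.4*xv+n*(44.3+30),Rt);print(robot.get_obs()['wrist_force'])
s=grab('wrist');im=s['image'];o=s['obs'];C=s['M'][:3,3]
def proj(p):
    q=(np.array(p)-C)@s['M'][:3,:3];q=np.array([q[0],-q[1],-q[2]])
    return cv2.projectPoints(q[None],np.zeros(3),np.zeros(3),s['K'],np.array([s['k1'],0,0,0.]))[0].ravel()
b=proj(B);print('bore px',b)
Rc=R.from_euler('xyz',o['ee_rot']);print('foot px',proj(o['ee_pos']+Rc.apply([-.4,.4,44.3])))
x,y=b.astype(int);cv2.imwrite('pics/w5.png',cv2.resize(im[y-60:y+90,x-100:x+100],None,fx=4,fy=4,interpolation=cv2.INTER_CUBIC));print('crop origin',x-100,y-60)
# plane check of face from depth
P=s['P'];d=(P-B)@n;X=(P-B)@xv;Y=(P-B)@yv
m=(abs(X)<15)&(abs(Y)<24)&(np.hypot(X,Y)>9)&(abs(d)<6);print(m.sum(),np.median(d[m]),np.polyfit(Y[m],d[m],1),np.polyfit(X[m],d[m],1))
```

```text
shift 1 x [-0.056 -0.248  0.013] total cm [-0.06 -0.25  0.01]
turn 1 x [ 0.0024 -0.0009  0.0049] total [ 0.002 -0.001  0.005]
[-0.13462798 -0.27511777 -0.47016681]
bore px [252.48603864 204.15197116]
foot px [255.60127823 218.21554539]
crop origin 152 144
1405 -0.03084200307596167 [ 0.00031536 -0.03253294] [-0.00509698 -0.03339714]
```

View pics/w5.png

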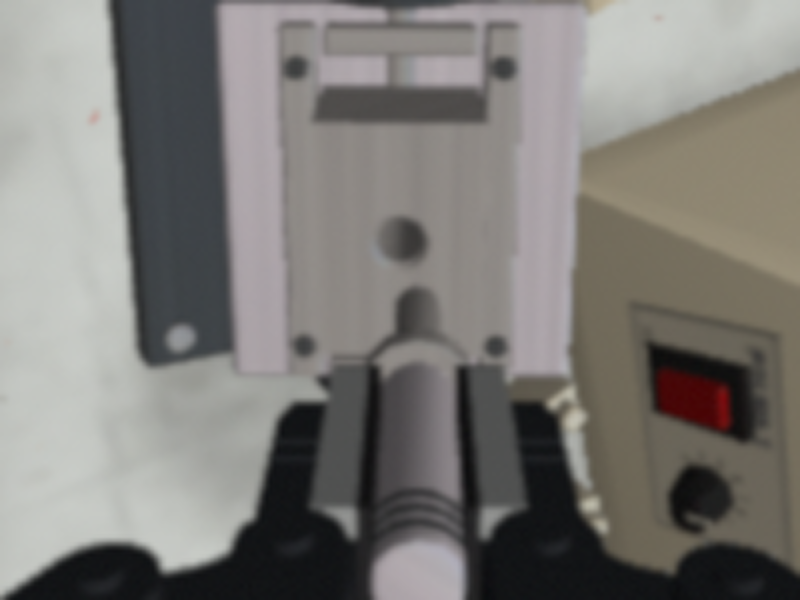

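The bore appears at crop (402,240), which is px (252.5,204) as predicted. The foot is at about (417,297), also within 1 px of prediction. I apply the 2.5 mm fix and descend in steps.

move_arm([
  {"fingers": 0,"dx": -0.06,"dy": -0.25,"dz": 0,"ax": 0,"ay": 0,"az": 0},
  {"fingers": 0,"dx": 0,"dy": 0,"dz": 1,"ax": 0,"ay": 0,"az": 0},
  {"fingers": 0,"dx": 0,"dy": 0,"dz": 1,"ax": 0,"ay": 0,"az": 0},
  {"fingers": 0,"dx": 0,"dy": 0,"dz": 0.7,"ax": 0,"ay": 0,"az": 0},
  {"fingers": 0,"dx": 0,"dy": 0,"dz": 0.3,"ax": 0,"ay": 0,"az": 0},
  {"fingers": 0,"dx": 0,"dy": 0,"dz": 0.2,"ax": 0,"ay": 0,"az": 0},
  {"fingers": 0,"dx": 0,"dy": 0,"dz": 0,"ax": 0,"ay": 0,"az": 0},
  {"fingers": 0,"dx": 0,"dy": 0,"dz": 0,"ax": 0,"ay": 0,"az": 0},
])

```text
clock: 10.55
ee_pos: [458.0, -254.1, 135.8]
ee_rot: [2.698, 0.001, 1.37]
wrist_force: [0.0, 0.6, -0.2]
finger_gap: 0.122
gripper_force: 49.1
```

```bash
cat > st.py <<'E'
from h import *
from tab import *
o=robot.get_obs();Rc=R.from_euler('xyz',o['ee_rot'])
a=o['ee_pos']+Rc.apply([-.4,.4,44.3]);d=a-B
print('foot in bore frame',d@xv,d@yv,d@n,'F tool',Rc.inv().apply(o['wrist_force']).round(1),'tau',Rc.inv().apply(o['torque']).round(2),'ang err',(Rc.inv()*tool(-n,xv)).as_rotvec().round(4),o['finger_gap'])
E
python3 st.py
```

```text
foot in bore frame -0.9532063702960107 -0.2630156242341231 -1.6843860939210213 F tool [ 0.6 -0.2  0.2] tau [ 0.29  0.06 -0.01] ang err [0.0028 0.0003 0.002 ] 0.12173487273675727
```

move_arm([
  {"fingers": 0,"dx": 0.02,"dy": 0.08,"dz": 0,"ax": 0,"ay": 0,"az": 0},
  {"fingers": 0,"dx": 0,"dy": 0,"dz": 0.3,"ax": 0,"ay": 0,"az": 0},
  {"fingers": 0,"dx": 0,"dy": 0,"dz": 0.3,"ax": 0,"ay": 0,"az": 0},
  {"fingers": 0,"dx": 0,"dy": 0,"dz": 0,"ax": 0,"ay": 0,"az": 0},
  {"fingers": 0,"dx": 0,"dy": 0,"dz": 0,"ax": 0,"ay": 0,"az": 0},
])

```text
clock: 11.05
ee_pos: [461.2, -254.4, 130.4]
ee_rot: [2.698, 0.001, 1.37]
wrist_force: [-0.3, 0.3, -0.5]
finger_gap: 0.123
gripper_force: 49.2
```

```bash
python3 st.py
```

```text
foot in bore frame -0.3130658376396225 0.05568114053850403 -7.90099133729961 F tool [ 0.3 -0.5  0.3] tau [ 0.31 -0.01 -0.03] ang err [ 0.0025 -0.      0.0017] 0.12291959875661933
```

In by 8 mm with no force, so I go on down with small steps.

move_arm([
  {"fingers": 0,"dx": 0,"dy": 0,"dz": 0.3,"ax": 0,"ay": 0,"az": 0},
  {"fingers": 0,"dx": 0,"dy": 0,"dz": 0.3,"ax": 0,"ay": 0,"az": 0},
  {"fingers": 0,"dx": 0,"dy": 0,"dz": 0.3,"ax": 0,"ay": 0,"az": 0},
  {"fingers": 0,"dx": 0,"dy": 0,"dz": 0.3,"ax": 0,"ay": 0,"az": 0},
  {"fingers": 0,"dx": 0,"dy": 0,"dz": 0,"ax": 0,"ay": 0,"az": 0},
])

```text
clock: 11.55
ee_pos: [466.3, -255.4, 119.3]
ee_rot: [2.699, 0.001, 1.37]
wrist_force: [-0.3, 0.5, -1.1]
finger_gap: 0.127
gripper_force: 49.2
```

```bash
python3 st.py
```

```text
foot in bore frame -0.39598944621708054 0.09876213184746109 -20.185532811649132 F tool [ 0.4 -0.8  0.8] tau [ 0.35 -0.06  0.03] ang err [ 0.0023 -0.0002  0.0016] 0.12677612337286648
```

move_arm([
  {"fingers": 0,"dx": 0,"dy": 0,"dz": 0.3,"ax": 0,"ay": 0,"az": 0},
  {"fingers": 0,"dx": 0,"dy": 0,"dz": 0.3,"ax": 0,"ay": 0,"az": 0},
  {"fingers": 0,"dx": 0,"dy": 0,"dz": 0.15,"ax": 0,"ay": 0,"az": 0},
  {"fingers": 0,"dx": 0,"dy": 0,"dz": 0.1,"ax": 0,"ay": 0,"az": 0},
  {"fingers": 0,"dx": 0,"dy": 0,"dz": 0,"ax": 0,"ay": 0,"az": 0},
  {"fingers": 0,"dx": 0,"dy": 0,"dz": 0,"ax": 0,"ay": 0,"az": 0},
])

```text
clock: 12.15
ee_pos: [469.7, -256.2, 111.9]
ee_rot: [2.698, 0.001, 1.37]
wrist_force: [-1.0, -0.7, -2.9]
finger_gap: 0.123
gripper_force: 49.2
```

```bash
python3 st.py
```

```text
foot in bore frame -0.3234513058705237 0.014320579317411604 -28.33750630881959 F tool [-0.9 -2.   2.3] tau [ 0.52 -0.12  0.02] ang err [0.0025 0.0001 0.0018] 0.12289409837092091
```

move_arm([
  {"fingers": 0,"dx": 0,"dy": 0,"dz": 0.08,"ax": 0,"ay": 0,"az": 0},
  {"fingers": 0,"dx": 0,"dy": 0,"dz": 0.08,"ax": 0,"ay": 0,"az": 0},
  {"fingers": 0,"dx": 0,"dy": 0,"dz": 0,"ax": 0,"ay": 0,"az": 0},
])

```text
clock: 12.45
ee_pos: [470.4, -256.4, 110.6]
ee_rot: [2.698, 0.001, 1.37]
wrist_force: [-1.9, 0.2, -0.9]
finger_gap: 0.125
gripper_force: 49.2
```

```bash
python3 st.py
```

```text
foot in bore frame -0.29366197992744547 0.00963103734800682 -29.888529803758928 F tool [-0.2 -2.1  0. ] tau [ 0.62 -0.09 -0.01] ang err [0.0026 0.0002 0.0018] 0.12539320518511352
```

move_arm([
  {"fingers": 0,"dx": 0,"dy": 0,"dz": 0.05,"ax": 0,"ay": 0,"az": 0},
  {"fingers": 0,"dx": 0,"dy": 0,"dz": 0.05,"ax": 0,"ay": 0,"az": 0},
  {"fingers": 0,"dx": 0,"dy": 0,"dz": 0,"ax": 0,"ay": 0,"az": 0},
])

```text
clock: 12.75
ee_pos: [470.7, -256.4, 110.1]
ee_rot: [2.698, 0.001, 1.371]
wrist_force: [-7.3, 1.4, 6.3]
finger_gap: 0.123
gripper_force: 50.3
```

```bash
python3 st.py
```

```text
foot in bore frame -0.1795061243850664 0.0037906085611127964 -30.448486430931418 F tool [-0.1 -4.  -8.9] tau [ 0.95 -0.03 -0.05] ang err [0.0028 0.0003 0.0024] 0.12324557148351761
```

The axial contact of 9 N at 30 mm depth means the collar is on the face. I release and back straight out.

move_arm([
  {"fingers": 40,"dx": 0,"dy": 0,"dz": 0,"ax": 0,"ay": 0,"az": 0},
  {"fingers": 40,"dx": 0,"dy": 0,"dz": 0,"ax": 0,"ay": 0,"az": 0},
  {"fingers": 40,"dx": 0,"dy": 0,"dz": 0,"ax": 0,"ay": 0,"az": 0},
  {"fingers": 40,"dx": 0,"dy": 0,"dz": 0,"ax": 0,"ay": 0,"az": 0},
  {"fingers": 40,"dx": 0,"dy": 0,"dz": 0,"ax": 0,"ay": 0,"az": 0},
  {"fingers": 40,"dx": 0,"dy": 0,"dz": -1,"ax": 0,"ay": 0,"az": 0},
  {"fingers": 40,"dx": 0,"dy": 0,"dz": -2,"ax": 0,"ay": 0,"az": 0},
  {"fingers": 40,"dx": 0,"dy": 0,"dz": -2,"ax": 0,"ay": 0,"az": 0},
  {"fingers": 40,"dx": 0,"dy": 0,"dz": -2,"ax": 0,"ay": 0,"az": 0},
  {"fingers": 40,"dx": 0,"dy": 0,"dz": -2,"ax": 0,"ay": 0,"az": 0},
  {"fingers": 40,"dx": 0,"dy": 0,"dz": -2,"ax": 0,"ay": 0,"az": 0},
  {"fingers": 40,"dx": 0,"dy": 0,"dz": 0,"ax": 0,"ay": 0,"az": 0},
  {"fingers": 40,"dx": 0,"dy": 0,"dz": 0,"ax": 0,"ay": 0,"az": 0},
])

```text
clock: 14.05
ee_pos: [424.6, -247.2, 209.5]
ee_rot: [2.697, 0.002, 1.37]
wrist_force: [0.4, -0.5, 0.1]
finger_gap: 0.397
gripper_force: 0.0
```

Run:
```python
from h import *
from tab import *
s=grab('wrist');P=s['P'];d=(P-B)@n;X=(P-B)@xv;Y=(P-B)@yv
np.set_printoptions(suppress=True,precision=1)
for lo,hi in [(-1.5,1.5),(3.5,6.5),(20,40),(48,53)]:
    m=(np.hypot(X,Y)<14)&(d>lo)&(d<hi);print(lo,m.sum(),np.median(d[m]) if m.any() else 0,np.percentile(X[m],[5,50,95]),np.percentile(Y[m],[5,50,95]))
cv2.imwrite('pics/w6.png',s['image'][90:330,120:400])
```

```text
-1.5 283 -0.0546223040437498 [-12.7  -1.8  12.2] [-9.   4.4 12.3]
3.5 91 4.8549903023988925 [-7.7  0.2  8.1] [-2.7  4.1  8. ]
20 79 29.97151742118492 [-5.2  0.1  5.3] [2.1 5.1 6. ]
48 147 49.70768032241973 [-4.9  0.1  5.1] [-4.2  0.4  5.1]
```

View pics/w6.png

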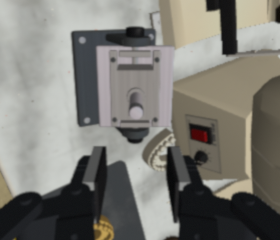

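The pin stands square in the bore at (137,105) in the crop. Its collar top is 4.9 mm above the face and its handle top 49.7 mm, so it is fully seated, and the gripper is clear.

```bash
python3 -c "
from bench import robot
print(robot.finish_job())"
```

```text
the job is handed in; nothing more can be done
None
```

The slim pin is seated fully home in the guide block's bore (collar on the face, about 9 N of contact force, handle top 49.7 mm above the face), the gripper is released and clear, and the job was handed in at about 14 s; no verdict was returned.

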